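# Set out spectrophotometer cells by path length

### The job

Set out the four stoppered glass cells on the steel tray for a run through the path lengths: each standing upright on its own black strip, centred on it with its length along the strip, in order of length across the tray, with the shortest cell at the end nearer the spectrophotometer and the longest at the other end.

Things in the scene. Friction and masses are not known exactly. Their poses are not given: they have to be found in the camera images.
- cell10_mid (a point): the shortest of four glass spectrophotometer cells, 10 mm path: a loose upright box, 12.5 mm long (its x axis) x 12.5 mm wide (its y axis) x 49 mm high, with a white stopper fixed on top, frosted long sides and clear end windows, about 18 g. It stands on the bench (z = 0) at the start, square seen from above. The point is its centre, 24.5 mm above its underside; z up
- cell30_mid (a point): the second shortest of four glass spectrophotometer cells, 30 mm path: a loose upright box, 32.5 mm long (its x axis) x 12.5 mm wide (its y axis) x 49 mm high, with a white stopper fixed on top, frosted long sides and clear end windows, about 35 g. It stands on the bench (z = 0) at the start. The point is its centre, 24.5 mm above its underside; z up
- cell50_mid (a point): the second longest of four glass spectrophotometer cells, 50 mm path: a loose upright box, 52.5 mm long (its x axis) x 12.5 mm wide (its y axis) x 49 mm high, with a white stopper fixed on top, frosted long sides and clear end windows, about 50 g. It stands on the bench (z = 0) at the start. The point is its centre, 24.5 mm above its underside; z up
- cell100_mid (a point): the longest of four glass spectrophotometer cells, 100 mm path: a loose upright box, 102.5 mm long (its x axis) x 12.5 mm wide (its y axis) x 49 mm high, with a white stopper fixed on top, frosted long sides and clear end windows, about 90 g. It stands on the bench (z = 0) at the start. The point is its centre, 24.5 mm above its underside; z up
- strip_a_top (a point): one of four equal black silicone strips, 112 mm long (its x axis) x 30 mm wide (its y axis), fixed on the steel tray; the four lie side by side in a row, 90 mm from centre to centre. Which of them lies where in the row changes from start to start. The point is the centre of its top face, where a cell stands, 10 mm above the bench; z up
- strip_b_top (a point): one of four equal black silicone strips, 112 mm long (its x axis) x 30 mm wide (its y axis), fixed on the steel tray; the four lie side by side in a row, 90 mm from centre to centre. Which of them lies where in the row changes from start to start. The point is the centre of its top face, where a cell stands, 10 mm above the bench; z up
- strip_c_top (a point): one of four equal black silicone strips, 112 mm long (its x axis) x 30 mm wide (its y axis), fixed on the steel tray; the four lie side by side in a row, 90 mm from centre to centre. Which of them lies where in the row changes from start to start. The point is the centre of its top face, where a cell stands, 10 mm above the bench; z up
- strip_d_top (a point): one of four equal black silicone strips, 112 mm long (its x axis) x 30 mm wide (its y axis), fixed on the steel tray; the four lie side by side in a row, 90 mm from centre to centre. Which of them lies where in the row changes from start to start. The point is the centre of its top face, where a cell stands, 10 mm above the bench; z up
- tray: flat steel tray, 130 x 360 mm, fixed on the bench, that carries the four strips: floor 8 mm high, rim 11 mm high. Origin at the centre of its underside; its y axis runs along the row of strips (roughly to the robot's left), the strip centres lie at y = -135, -45, 45 and 135 mm, x = 0; z up
- spectro_front (a point): large white spectrophotometer, 330 x 420 x 215 mm high, with a blue-grey keypad panel, fixed on the bench beyond one end of the tray: on the robot's left (y above 0) at some starts, on its right at others (a white test tube rack stands on the other side). The point is the middle of its lower front edge, which faces the robot's side of the bench; z up

How it is judged:
At the end, for the whole second after the job is handed in: Each cell upright (0.1 rad) on its own strip, within 12 mm of its centre and seated on it (4 mm), the three longer ones along it (0.2 rad); order along the row from the end nearer the spectrophotometer: 10, 30, 50, 100 mm; all released and at rest (below 0.01 m/s) (((world y of spectro_front above 0 m and y of cell10_mid in the frame of tray between 0.115 and 0.155 m and y of cell30_mid in the frame of tray between 0.025 and 0.065 m and y of cell50_mid in the frame of tray between -0.065 and -0.025 m and y of cell100_mid in the frame of tray between -0.155 and -0.115 m) or (world y of spectro_front below 0 m and y of cell10_mid in the frame of tray between -0.155 and -0.115 m and y of cell30_mid in the frame of tray between -0.065 and -0.025 m and y of cell50_mid in the frame of tray between 0.025 and 0.065 m and y of cell100_mid in the frame of tray between 0.115 and 0.155 m)) and (horizontal distance between cell10_mid and strip_a_top below 0.012 m or horizontal distance between cell10_mid and strip_b_top below 0.012 m or horizontal distance between cell10_mid and strip_c_top below 0.012 m or horizontal distance between cell10_mid and strip_d_top below 0.012 m) and angle between each of cell10_mid, cell30_mid, cell50_mid, cell100_mid's own z axis and vertical below 0.1 rad and height (world z) of cell10_mid between 0.0305 and 0.0385 m and contact force between each of cell10, cell30, cell50, cell100 and the fingers below 0.05 N and linear speed of each of cell10, cell30, cell50, cell100 below 0.01 m/s and (horizontal distance between cell30_mid and strip_a_top below 0.012 m or horizontal distance between cell30_mid and strip_b_top below 0.012 m or horizontal distance between cell30_mid and strip_c_top below 0.012 m or horizontal distance between cell30_mid and strip_d_top below 0.012 m) and height (world z) of cell30_mid between 0.0305 and 0.0385 m and angle between the x axis of each of cell30_mid, cell50_mid, cell100_mid and the x axis of tray, either way round below 0.2 rad and (horizontal distance between cell50_mid and strip_a_top below 0.012 m or horizontal distance between cell50_mid and strip_b_top below 0.012 m or horizontal distance between cell50_mid and strip_c_top below 0.012 m or horizontal distance between cell50_mid and strip_d_top below 0.012 m) and height (world z) of cell50_mid between 0.0305 and 0.0385 m and (horizontal distance between cell100_mid and strip_a_top below 0.012 m or horizontal distance between cell100_mid and strip_b_top below 0.012 m or horizontal distance between cell100_mid and strip_c_top below 0.012 m or horizontal distance between cell100_mid and strip_d_top below 0.012 m) and height (world z) of cell100_mid between 0.0305 and 0.0385 m); the robot touches nothing.
It also fails if it takes over 104 s, if anything falls off the work surface, if the arm or the gripper's body presses on something with over 40 N, if the wrist force passes 120 N, or if a joint passes its speed limit or range.

### The arm

A 6-joint arm with a two-finger parallel gripper is mounted at the origin on the work surface. World frame = base frame: x ahead of the robot, y to its left, z up, the work surface at z = 0. Lengths are in m, angles in rad, forces in N, time in s.
With the tool pointing down it reaches from about 0.4 to 0.825 m from the base axis. Payload 7 kg.
Tool frame: the origin (TCP) lies midway between the tips of the shut fingers; the grasp point (between the pads) lies arm.hold_point_z behind it (arm.hold_point_z is the distance from the TCP to the grasp point, in m); z points along the fingers, y is the line along which they close (so a half turn about z gives the same grasp; the last joint's range is limited). The gripper opens to 88 mm and grips with 3 to 60 N. Pads are 19 mm wide; open, the fingers measure 130 mm over their backs; the gripper's body (78 mm by 193 mm) begins 47 mm behind the grasp point.
Start: joints at [0.288, 0.359, 0.012, 0, -1.224, -0.288], TCP at [0.675, -0, 0.227] pointing down, gripper open.
Joint ranges: [-3.07, 3.07], [-1.43, 2.12], [-1.02, 1.25], [-3.03, 1.67], [-3.05, -0], [-3.03, 3.03]. Speed limits (rad/s): [2.39, 2.39, 3.01, 3.14, 3.14, 3.14].

### API

Orientations are given as [roll, pitch, yaw] about the fixed x, y, z axes, in that order (R = Rz(yaw) Ry(pitch) Rx(roll)).
In Python, from station import arm gives the robot as it stands.
- The arm moves only by the shell command python3 -m crank 'ROWS' [OPENING] [FORCE]. ROWS is JSON, a list that holds one entry, the list of rows, each a list of 4 numbers: the shift along the tool's x, y, z in units of 25 mm (1.0 is 25 mm), then the turn about the tool's z in units of 5 degrees (1.0 is 5 degrees). A call has 1 to 12 rows; each row is the pose to reach, as a shift and turn from the pose commanded when the call began, along the tool's axes at that moment; what a row does not reach only later rows make up. A row lasts 1/8 s, in which the tool goes at most 62.5 mm and 10.7 degrees, less where a joint would pass 70% of its speed; a pose out of reach is approached as far as the arm can. A call with a gripper value outside its range is refused whole. OPENING is the closure, from 0 (fully open) to 1 (shut), set as the call begins (- or left out, the last holds). The fingers move at their own pace and stop on an object; FORCE is the grip in N (left out, the last holds). Time passes only in rows, so rows that repeat a pose let the fingers close. It gives the time, the measured TCP pose, the force, the opening and the grip force at its end, in the units of the state.
- arm.get_state(): the state, without advancing time (a new reading comes with each control period).
- arm.grab_frame(name): name is "scene" or "side" or "wrist"; returns (picture, depth): 384x512x3 uint8, red, green, blue; 384x512 float32, m along the optical axis (not along the pixel's ray), 0 where there is no reading.
- arm.get_calibration(name): a dict with "mtx" (3x3 intrinsics, pixels), "R" (3x3) and "t" (3): a world point X has camera coordinates R X + t; the wrist camera has in their place "mount" (4x4, takes a point from camera to tool coordinates, whose origin is the TCP and whose axes are the flange's). Camera axes: x right, y down, z forward; pixel columns grow to the right and rows downward; lengths in m; the calibration is good to about 2 mm. A picture is of the moment at which its call begins: read the wrist's pose just before it. get_calibration takes no time and is no camera call.
- arm.job_done(): hands the job in; it is judged then, once.
Trained networks look in the newest picture that a camera, given by its name, has taken for a name from the list of things; names that differ only in an ending like _2 or _b are one class to them, and where a whole thing is asked for, a point or a joint stands for the part that bears it (a point fixed in the world has none). Each returns a list of dicts, best first, with "score" (0 to 1); they miss things now and then, are a little off and sometimes report something else, mostly with a low value. They report only what shows in the picture. A call takes as long as a camera call.
- arm.recognise(thing, camera): "extent" ([left, top, width, height] in pixels, round what is visible of it).
- arm.trace(thing, camera): "mask" (384x512 bool, what is visible of it) and "extent" ([left, top, width, height] in pixels, round what is visible of it).
The state is a dict: "t": time; "q": joint angles; "qd": joint speeds; "joint_efforts": joint torques, N m; "eef_pos": TCP position; "ee_rot": TCP orientation; "force": force on the tool from outside, world axes, zero at the start; "moment": the same for the moment, N m; "width": finger opening in m; "gripper_force": force on a finger pad.
Only numpy, scipy, OpenCV 4.12 (cv2) and the standard library are available. Lean on these libraries where they do the work, as an engineer would, in place of code of your own. Each camera call takes 0.05 s, during which the arm holds its last target. There are 200 camera calls.

## Working session

There is one attempt and no reset: what is moved stays moved. The work goes in short steps, Python scripts to look and compute and a shell command to move; the robot and the scene stay as the last step left them, time stands still between calls to the robot, and variables do not carry over. Pictures are saved under pics/ and viewed, at most 14 in all, crops included, and the job is handed in when it is done.

```bash
mkdir -p pics; ls
python3 - <<'E'
from station import arm
import cv2,numpy as np
print(arm.hold_point_z, arm.get_state())
ims=[]
for n in ["scene","side","wrist"]:
    p,d=arm.grab_frame(n); cv2.imwrite(f"pics/{n}0.png",p[:,:,::-1]); np.save(f"pics/{n}0.npy",d)
    c=arm.get_calibration(n); print(n,{k:np.round(v,3).tolist() for k,v in c.items()})
    ims.append(p[:,:,::-1])
E
```

```text
pics
0.0188 {'t': 0.0, 'q': array([ 2.88095253e-01,  3.59385321e-01,  1.10524208e-02, -3.56536473e-04,
       -1.22410329e+00, -2.88121242e-01]), 'qd': array([ 8.36587930e-04,  4.82865527e-04, -1.63427813e-05,  1.28268402e-04,
       -1.39424204e-04,  1.28980139e-04]), 'joint_efforts': array([-8.00930356e-04, -5.82726967e+01,  2.93058443e+01,  6.99745238e+00,
        6.93249181e-03, -2.06530804e-04]), 'eef_pos': array([ 6.74503398e-01, -3.01790061e-05,  2.25619751e-01]), 'ee_rot': array([ 3.13992514e+00, -1.44665199e-04, -1.57094362e+00]), 'force': array([ 0.55944183, -0.53119039, -0.16309332]), 'moment': array([-0.01973491,  0.00045165,  0.00644853]), 'gripper_force': 0.0, 'width': 0.08773276189129639}
scene {'mtx': [[481.439, 0.0, 256.824], [0.0, 481.439, 185.069], [0.0, 0.0, 1.0]], 'R': [[-0.906, 0.424, 0.015], [0.296, 0.657, -0.693], [-0.303, -0.623, -0.721]], 't': [0.488, -0.115, 1.746]}
side {'mtx': [[449.863, 0.0, 244.987], [0.0, 449.863, 183.27], [0.0, 0.0, 1.0]], 'R': [[0.939, -0.343, 0.002], [-0.193, -0.535, -0.823], [0.283, 0.772, -0.569]], 't': [-0.516, 0.132, 1.612]}
wrist {'mtx': [[326.727, 0.0, 262.884], [0.0, 326.727, 193.073], [0.0, 0.0, 1.0]], 'mount': [[-0.001, -0.964, -0.265, 0.07], [1.0, -0.001, -0.001, -0.001], [0.0, -0.265, 0.964, -0.157], [0.0, 0.0, 0.0, 1.0]]}
```

View pics/scene0.png

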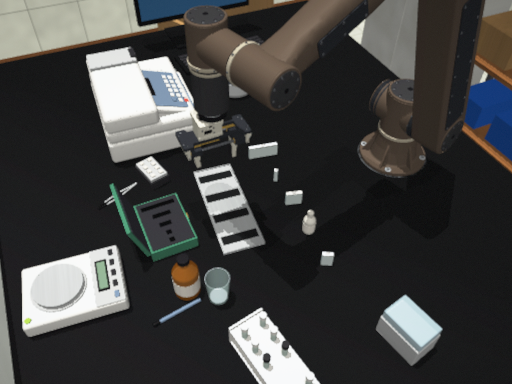

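View pics/side0.png

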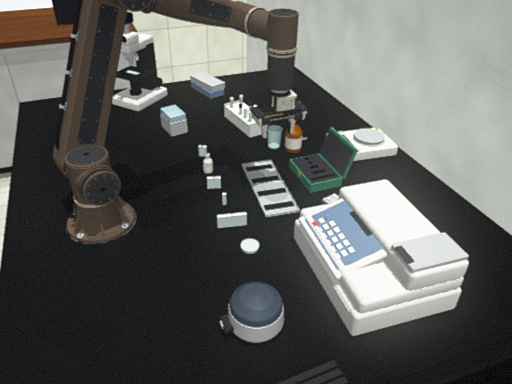

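View pics/wrist0.png

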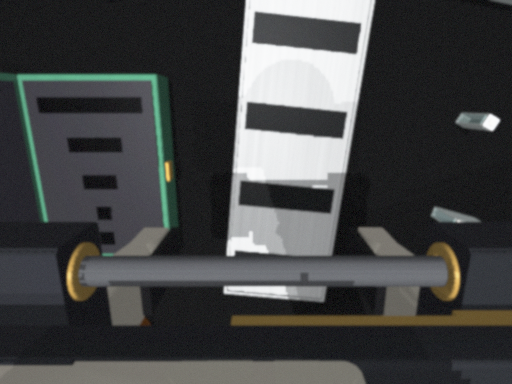

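The spectrophotometer is on the robot's right (-y; side view ≈(380,270), scene (145,105)). The tray row and the four cells stand robot-side of the tray: in the side view, 100 at (232,220), 10 at (224,198), then (213,183) and (202,151), with a bottle as distractor at (208,163).

```bash
cat > h.py <<'E'
from station import arm
import numpy as np, cv2
from scipy.spatial.transform import Rotation as Ro
def cam(name, st=None):
    c=arm.get_calibration(name)
    if name=="wrist":
        st=st or arm.get_state(); T=np.eye(4); T[:3,:3]=Ro.from_euler('xyz',st["ee_rot"]).as_matrix(); T[:3,3]=st["eef_pos"]
        M=T@np.array(c["mount"]); return np.array(c["mtx"]),M[:3,:3],M[:3,3]
    R=np.array(c["R"]); return np.array(c["mtx"]),R.T,-R.T@np.array(c["t"])
def pts(mask,d,C):
    K,R,o=C; v,u=np.nonzero(mask&(d>0)); z=d[v,u]
    return (np.c_[(u-K[0,2])/K[0,0],(v-K[1,2])/K[1,1],np.ones(len(u))]*z[:,None])@R.T+o
def onplane(uv,zw,C):
    K,R,o=C; uv=np.atleast_2d(uv); r=np.c_[(uv[:,0]-K[0,2])/K[0,0],(uv[:,1]-K[1,2])/K[1,1],np.ones(len(uv))]@R.T
    return o+r*((zw-o[2])/r[:,2])[:,None]
E
python3 - <<'E'
from h import *
for n in ["scene","side"]:
    p,d=arm.grab_frame(n); C=cam(n)
    for th in ["cell10_mid","cell30_mid","cell50_mid","cell100_mid","spectro_front"]:
        for r in arm.trace(th,n)[:3]:
            m=r["mask"]; P=pts(m,d,C)
            P=P[P[:,2]>0.005]
            if len(P)<5: print(n,th,r["score"],r["extent"]);continue
            T=P[P[:,2]>0.046]
            (cx,cy),(w,h),a=cv2.minAreaRect((P[:,:2]*1000).astype(np.float32))
            print(n,th,round(r["score"],2),r["extent"],len(P),"med",np.median(P,0).round(3),"rng",(P.max(0)-P.min(0)).round(3),"rect",[round(x,1) for x in (cx,cy,w,h,a)],"top",T.mean(0).round(3) if len(T) else None, P[:,2].max().round(3))
E
```

```text
scene cell10_mid 0.42 [276.4, 172.6, 0.4, 10.9] 37 med [ 0.449 -0.048  0.032] rng [0.014 0.022 0.047] rect [447.3, -52.4, 18.9, 12.3, 62.3] top [ 0.448 -0.048  0.05 ] 0.053
scene cell30_mid 0.68 [318.5, 254.3, 14.7, 12.1] 145 med [0.468 0.318 0.036] rng [0.033 0.025 0.049] rect [465.4, 315.2, 17.2, 33.6, 61.4] top [0.466 0.315 0.049] 0.054
scene cell50_mid 0.66 [285.7, 192.1, 14.3, 17.5] 195 med [0.444 0.068 0.034] rng [0.052 0.029 0.049] rect [441.8, 65.7, 18.1, 53.0, 71.8] top [0.441 0.065 0.049] 0.054
scene cell100_mid 0.7 [249.0, 141.3, 32.5, 18.5] 320 med [ 0.436 -0.178  0.032] rng [0.102 0.037 0.049] rect [434.2, -178.2, 24.8, 102.7, 81.2] top [ 0.436 -0.18   0.049] 0.054
scene spectro_front 0.92 [87.8, 48.6, 104.7, 112.8] 8554 med [ 0.792 -0.415  0.165] rng [0.341 0.714 0.324] rect [761.0, -395.6, 715.2, 330.8, 87.1] top [ 0.782 -0.464  0.161] 0.334
scene spectro_front 0.33 [197.2, 170.2, 30.0, 15.7] 178 med [ 0.639 -0.143  0.009] rng [0.105 0.042 0.01 ] rect [633.3, -140.9, 34.2, 105.0, 81.1] top None 0.015
side cell10_mid 0.6 [221.1, 191.8, 2.4, 12.9] 40 med [ 0.442 -0.059  0.03 ] rng [0.016 0.017 0.042] rect [442.9, -57.8, 19.4, 11.9, 70.8] top [ 0.446 -0.056  0.049] 0.049
side cell30_mid 0.54 [197.9, 146.3, 8.8, 10.1] 71 med [0.46  0.308 0.028] rng [0.032 0.031 0.045] rect [459.4, 307.3, 22.9, 32.2, 71.8] top [0.462 0.305 0.048] 0.05
side cell50_mid 0.45 [205.7, 173.9, 14.7, 13.8] 127 med [0.437 0.057 0.03 ] rng [0.048 0.026 0.045] rect [437.6, 60.2, 18.9, 48.2, 72.8] top [0.437 0.058 0.048] 0.051
side cell100_mid 0.88 [217.2, 212.2, 30.7, 19.1] 334 med [ 0.429 -0.188  0.031] rng [0.102 0.036 0.047] rect [429.6, -185.4, 20.9, 100.7, 77.2] top [ 0.436 -0.188  0.049] 0.052
```

```bash
cat >> h.py <<'E'
def rects(mask,zw,C,lo=60):
    out=[]
    for c in cv2.findContours(mask.astype(np.uint8),cv2.RETR_EXTERNAL,cv2.CHAIN_APPROX_NONE)[0]:
        if cv2.contourArea(c)<lo: continue
        P=onplane(c[:,0,:],zw,C)[:,:2]*1000
        (x,y),(w,h),a=cv2.minAreaRect(P.astype(np.float32))
        if h>w: w,h,a=h,w,a+90
        out.append([round(float(q),1) for q in (x,y,w,h,(a+90)%180-90)])
    return out
E
python3 - <<'E'
from h import *
st=arm.get_state(); p,d=arm.grab_frame("wrist"); C=cam("wrist",st)
for r in arm.trace("strip_a_top","wrist"):
    print("wrist strip",round(r["score"],2),r["extent"],rects(r["mask"],.01,C,30))
for r in arm.trace("tray","wrist")[:1]: print("tray",r["score"],rects(r["mask"],.011,C))
p,d=arm.grab_frame("scene"); C=cam("scene")
for r in arm.trace("strip_a_top","scene"):
    print("scene strip",round(r["score"],2),r["extent"],rects(r["mask"],.01,C,30))
for n in ["scene","side"]:
    d=np.load(f"pics/{n}0.npy"); P=pts(np.ones(d.shape,bool),d,cam(n))
    b=P[(P[:,0]>.38)&(P[:,0]<.52)&(P[:,1]>.11)&(P[:,1]<.27)&(P[:,2]>.015)&(P[:,2]<.12)]
    print(n,"bottle",b.min(0),b.max(0),np.median(b,0))
    s=P[(P[:,0]>.45)&(P[:,0]<1.0)&(P[:,1]<-.2)&(P[:,2]>.05)&(P[:,2]<.14)]
    print("spectro",np.percentile(s,1,0),np.percentile(s,[95,99,99.9],0)[:,1])
E
```

```text
wrist strip 0.92 [248.3, 103.4, 100.5, 35.9] [[639.7, -51.9, 111.4, 30.4, -5.6]]
tray 0.83 [[661.4, 166.5, 130.0, 19.0, -0.1], [641.7, -29.8, 297.2, 130.7, 84.4]]
scene strip 0.66 [204.8, 186.3, 33.8, 16.5] [[640.6, -52.1, 112.1, 32.9, -6.0]]
scene bottle [0.43389378 0.16976005 0.0154151 ] [0.47257622 0.20606437 0.08982428] [0.4581176  0.19325169 0.05262303]
spectro [ 0.46732319 -1.08311654  0.05147925] [-0.33060583 -0.32703569 -0.32251355]
side bottle [0.42771498 0.15543944 0.01566607] [0.46649207 0.19451519 0.08515656] [0.44552221 0.16963522 0.0487318 ]
spectro [ 0.57680275 -0.7609887   0.05145135] [-0.39243891 -0.34803118 -0.33633205]
```

```bash
python3 -m crank '[[[-0.9,2.2,0,0],[-1.8,4.4,0,0],[-2.7,6.6,0,0],[-3.6,8.8,0,0],[-3.6,8.8,0,0],[-3.6,8.8,0,0]]]' 0
cat >> h.py <<'E'
def cells(names,cam_="wrist",save=None):
    st=arm.get_state(); p,d=arm.grab_frame(cam_); C=cam(cam_,st)
    if save: cv2.imwrite(f"pics/{save}.png",p[:,:,::-1])
    print("TCP",st["eef_pos"].round(4),st["ee_rot"].round(3),"w",round(st["width"],4))
    for n in names:
        for r in arm.trace(n,cam_)[:2]:
            P=pts(r["mask"],d,C); z=np.percentile(P[:,2],95); T=P[abs(P[:,2]-z)<.004]
            (x,y),(w,h),a=cv2.minAreaRect((T[:,:2]*1000).astype(np.float32))
            if h>w: w,h,a=h,w,a+90
            print(n,round(r["score"],2),np.round(r["extent"]),"top z",z.round(4),"n",len(T),"mean",T.mean(0).round(4),"rect",[round(float(q),1) for q in (x,y,w,h,(a+90)%180-90)])
E
python3 -c "
from h import *
cells(['cell10_mid','cell50_mid'],save='w1')"
```

```text
t: 1.75
eef_pos: [0.4553, 0.0904, 0.2273]
ee_rot: [-3.14, 0.001, -1.57]
force: [-0.0, -0.2, 1.3]
width: 0.0878
gripper_force: 0.0
TCP [0.4553 0.0904 0.2273] [-3.14e+00  1.00e-03 -1.57e+00] w 0.0878
cell10_mid 0.7 [266.  15.  18.  27.] top z 0.0489 n 191 mean [ 0.4465 -0.0514  0.0477] rect [446.6, -51.7, 12.6, 12.5, 61.4]
cell50_mid 0.72 [250. 132.  52.  28.] top z 0.0492 n 614 mean [0.4411 0.065  0.0479] rect [441.0, 65.1, 52.1, 12.5, -15.7]
```

View pics/w1.png

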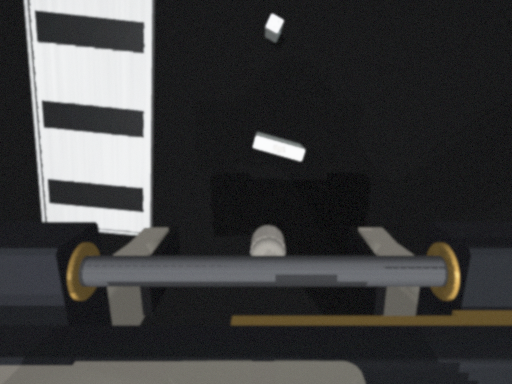

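View: 50 mm cell at (278,147), 10 mm at (274,27), bottle at (267,240); fitted tops match 52.1×12.5 and 12.6×12.5 at z 0.049. I'll grip 50/30/10 along their length, which keeps the body clear of the bottle.

```bash
python3 -m crank '[[[0.5,0.3,1,1.6],[1.02,0.57,2,3.14],[1.02,0.57,4,3.14],[1.02,0.57,6,3.14],[1.02,0.57,7.4,3.14],[1.02,0.57,8.1,3.14],[1.02,0.57,8.55,3.14],[1.02,0.57,8.55,3.14],[1.02,0.57,8.55,3.14]]]' 0
python3 -m crank '[[[0,0,0,0],[0,0,0,0],[0,0,0,0],[0,0,0,0],[0,0,0,0],[0,0,0,0],[0,0,0,0],[0,0,0,0]]]' 1 15
```

```text
t: 3.02
eef_pos: [0.4413, 0.0646, 0.0133]
ee_rot: [-3.141, 0.001, -1.845]
force: [0.6, 0.3, -0.0]
width: 0.088
gripper_force: 0.0
t: 4.03
eef_pos: [0.4407, 0.0645, 0.0129]
ee_rot: [-3.142, 0.0, -1.845]
force: [-2.0, 0.9, 5.6]
width: 0.0526
gripper_force: 15.0
```

```bash
python3 -m crank '[[[0,0,-1,0],[0,0,-2.4,0],[-0.3,-2.2,-2.4,-0.5],[-0.6,-4.4,-2.4,-1],[-0.9,-6.6,-2.4,-1.5],[-1.21,-8.28,-2.4,-2.02],[-1.21,-8.28,-2.4,-2.02],[-1.21,-8.28,-1.4,-2.02],[-1.21,-8.28,-0.8,-2.02],[-1.21,-8.28,-0.55,-2.02],[-1.21,-8.28,-0.42,-2.02],[-1.21,-8.28,-0.42,-2.02]]]' -
python3 -c "
from h import *
st=arm.get_state();print(st['eef_pos'],st['ee_rot'],st['width'],st['force'])
p,d=arm.grab_frame('scene');C=cam('scene');cv2.imwrite('pics/s2.png',cv2.resize(p[100:292,128:384,::-1],None,fx=3,fy=3))"
```

```text
t: 5.52
eef_pos: [0.6484, 0.0377, 0.0237]
ee_rot: [-3.141, 0.0, -1.668]
force: [-0.2, -0.1, -1.3]
width: 0.0525
gripper_force: 15.0
[0.64836589 0.03774546 0.02370898] [-3.14108607e+00  1.42607868e-04 -1.66825689e+00] 0.052539418245431915 [-0.16437714 -0.10826235 -1.34236363]
```

View pics/s2.png

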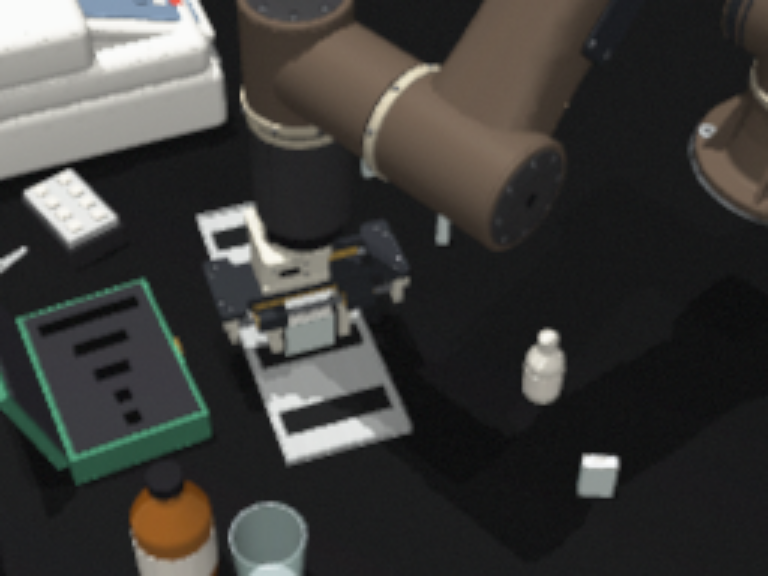

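The 50 mm cell is over the third strip from the spectrophotometer end; release it, then fetch the 10 mm cell.

```bash
python3 -m crank '[[[0,0,0.03,0],[0,0,0.03,0],[0,0,0.03,0],[0,0,0.03,0],[0,0,-0.5,0],[0,0,-1.5,0],[0,0,-3,0],[0,0,-3,0]]]' 0
python3 -m crank '[[[1,1.9,0,1.2],[2.1,3.8,0,2.4],[3.2,5.7,0,3.6],[4.34,7.69,0,4.6],[4.34,7.69,0.2,4.6],[4.34,7.69,1.2,4.6],[4.34,7.69,2.2,4.6],[4.34,7.69,3,4.6],[4.34,7.69,3.43,4.6],[4.34,7.69,3.43,4.6],[4.34,7.69,3.43,4.6]]]' 0
python3 -m crank '[[[0,0,0,0],[0,0,0,0],[0,0,0,0],[0,0,0,0],[0,0,0,0],[0,0,0,0],[0,0,0,0],[0,0,0,0],[0,0,0,0],[0,0,0,0],[0,0,0,0]]]' 1 12
```

```text
t: 6.58
eef_pos: [0.6506, 0.0381, 0.1029]
ee_rot: [-3.135, 0.002, -1.668]
force: [-0.8, 0.1, -0.4]
width: 0.0873
gripper_force: 0.0
t: 7.95
eef_pos: [0.4469, -0.0515, 0.0131]
ee_rot: [-3.141, 0.001, -2.07]
force: [-0.4, 0.2, 0.6]
width: 0.0878
gripper_force: 0.0
t: 9.32
eef_pos: [0.4463, -0.0516, 0.0125]
ee_rot: [3.142, -0.0, -2.07]
force: [-0.9, -1.0, -0.3]
width: 0.0123
gripper_force: 12.0
```

```bash
python3 -m crank '[[[0,0,-1,0],[0,0,-2.4,0],[-0.1,-2.1,-2.4,-1.2],[-0.2,-4.2,-2.4,-2.4],[-0.3,-6.3,-2.4,-3.6],[-0.38,-8.2,-2.4,-4.6],[-0.38,-8.2,-2.4,-4.6],[-0.38,-8.2,-1.4,-4.6],[-0.38,-8.2,-0.8,-4.6],[-0.38,-8.2,-0.55,-4.6],[-0.38,-8.2,-0.41,-4.6],[-0.38,-8.2,-0.41,-4.6]]]' -
python3 -c "
from h import *
st=arm.get_state();print(st['eef_pos'],st['ee_rot'],st['width'],st['force'])"
```

```text
t: 10.82
eef_pos: [0.6311, -0.1413, 0.0232]
ee_rot: [-3.141, -0.0, -1.668]
force: [0.7, -1.1, -0.5]
width: 0.0124
gripper_force: 12.0
[ 0.63105753 -0.14130605  0.02323549] [-3.14099533e+00 -6.72115639e-06 -1.66824110e+00] 0.012443241149207643 [ 0.7313306  -1.11500148 -0.51801073]
```

```bash
python3 -m crank '[[[0,0,0.02,0],[0,0,0.02,0],[0,0,0.02,0],[0,0,0.02,0],[0,0,-0.5,0],[0,0,-1.5,0],[0,0,-3.5,0],[-0.3,1,-5.5,0],[-0.6,3,-7,0],[-0.77,4.5,-8,0],[-0.77,4.5,-8,0],[-0.77,4.5,-8,0]]]' 0
python3 -m crank '[[[0,0,0,0],[0,0,0,0]]]'
python3 -c "
from h import *
cells(['cell10_mid','cell100_mid','cell50_mid'],save='w3')
C=cam('wrist')
for r in arm.trace('strip_a_top','wrist'): print(round(r['score'],2),r['extent'],rects(r['mask'],.01,C,30))"
```

```text
t: 12.32
eef_pos: [0.521, -0.1112, 0.2237]
ee_rot: [-3.14, 0.0, -1.668]
force: [-0.2, -0.3, -0.8]
width: 0.0875
gripper_force: 0.0
t: 12.58
eef_pos: [0.5209, -0.1115, 0.2218]
ee_rot: [3.14, -0.001, -1.669]
force: [-0.3, -0.6, -0.3]
width: 0.0878
gripper_force: 0.0
TCP [ 0.5209 -0.1115  0.2218] [ 3.140e+00 -1.000e-03 -1.669e+00] w 0.0878
cell10_mid 0.62 [142. 144.  30.  19.] top z 0.0588 n 155 mean [ 0.6316 -0.1424  0.0578] rect [632.2, -142.3, 12.8, 11.6, -3.9]
cell10_mid 0.19 [126. 212.  93.  26.] top z 0.0103 n 1866 mean [ 0.6367 -0.0539  0.009 ] rect [640.4, -52.4, 113.4, 30.8, -6.1]
cell100_mid 0.98 [288.  88. 114.  19.] top z 0.049 n 1401 mean [ 0.4334 -0.1805  0.0478] rect [432.8, -180.4, 102.5, 12.5, -10.4]
cell50_mid 0.69 [140. 289.  55.  34.] top z 0.0591 n 404 mean [0.6459 0.0377 0.0582] rect [649.3, 37.6, 51.0, 13.3, -3.2]
```

View pics/w3.png

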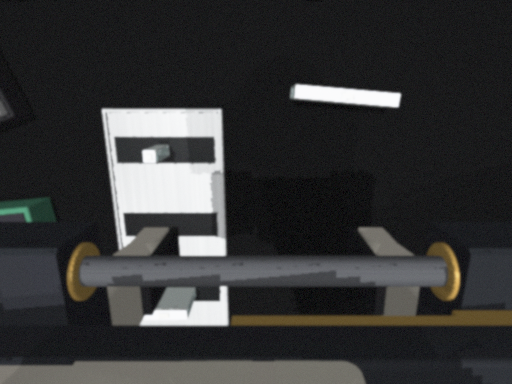

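10 and 50 stand on their strips (within ~1 mm); the 100 mm cell is at (0.433,−0.1805), −10.4° (white bar at (345,96)).

```bash
python3 -m crank '[[[0.4,0.4,0,-2],[0.8,0.8,0.5,-4],[1.2,1.2,1,-6],[1.6,1.6,1.5,-8],[2,2,2,-10],[2.5,2.5,3,-12],[3.1,3.23,4,-14],[3.1,3.23,5,-16],[3.1,3.23,5.5,-17.04],[3.1,3.23,5.5,-17.04],[3.1,3.23,5.5,-17.04]]]' 0
python3 -m crank '[[[0,0,1,0],[0,0,2,0],[0,0,2.6,0],[0,0,2.85,0],[0,0,2.85,0]]]' 0
python3 -m crank '[[[0,0,0,0],[0,0,0,0],[0,0,0,0],[0,0,0,0],[0,0,0,0],[0,0,0,0],[0,0,0,0],[0,0,0,0],[0,0,0,0],[0,0,0,0],[0,0,0,0]]]' 1 25
```

```text
t: 14.2
eef_pos: [0.4333, -0.1806, 0.0858]
ee_rot: [3.142, -0.001, -0.183]
force: [-0.0, -1.2, 0.1]
width: 0.0875
gripper_force: 0.0
t: 14.82
eef_pos: [0.4331, -0.1805, 0.0144]
ee_rot: [3.142, -0.0, -0.182]
force: [0.1, -0.5, -0.1]
width: 0.0879
gripper_force: 0.0
t: 16.2
eef_pos: [0.4327, -0.1805, 0.014]
ee_rot: [3.142, 0.0, -0.182]
force: [-0.0, -0.0, -2.0]
width: 0.0121
gripper_force: 25.0
```

```bash
python3 -m crank '[[[0,0,-1,0],[0,0,-2.5,0],[0,0,-4.5,0],[1,-2,-4.5,0],[2,-4,-4.5,0],[3,-6.1,-4.5,0],[4,-8.2,-4.5,-0.3],[5,-10.3,-4.5,-0.6],[6,-12.4,-4.5,-0.96],[6.61,-13.74,-4.5,-0.96],[6.61,-13.74,-4.5,-0.96],[6.61,-13.74,-4.5,-0.96]]]' -
python3 -c "
from h import *
cells(['cell100_mid'],save='w4'); cells(['cell100_mid'],'scene')
d=np.load('pics/scene0.npy');P=pts(np.ones(d.shape,bool),d,cam('scene'))
s=P[(P[:,0]>.58)&(P[:,0]<.74)&(P[:,1]>.17)&(P[:,1]<.33)&(P[:,2]>.03)&(P[:,2]<.2)];print(len(s),s.min(0) if len(s) else 0,s.max(0) if len(s) else 0)"
```

```text
t: 17.7
eef_pos: [0.6566, 0.1272, 0.1259]
ee_rot: [3.141, 0.001, -0.098]
force: [-0.0, 0.1, -1.9]
width: 0.0122
gripper_force: 25.0
TCP [0.6566 0.1272 0.1259] [ 3.141e+00  1.000e-03 -9.800e-02] w 0.0122
cell100_mid 0.94 [245. 148.  35. 167.] top z 0.1605 n 3717 mean [0.68   0.126  0.1595] rect [673.4, 126.7, 68.7, 12.4, -6.1]
TCP [0.6567 0.1266 0.1265] [ 3.141  0.    -0.098] w 0.0124
0 0 0
```

View pics/w4.png

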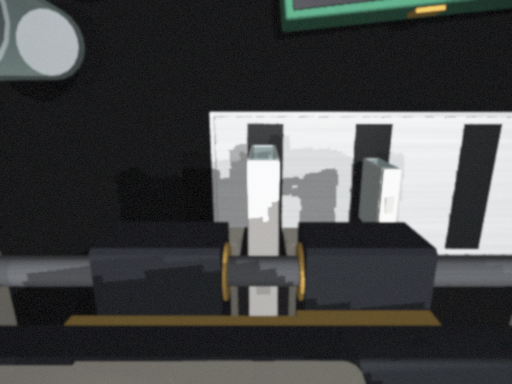

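The 100 mm cell hangs level (column ≈263) above the end strip, clear of the glass at (40,45); lower and release.

```bash
python3 -m crank '[[[0,0,1,0],[0,0,2,0],[0,0,3,0],[0,0,3.7,0],[0,0,3.95,0],[0,0,4.07,0],[0,0,4.07,0],[0,0,4.07,0]]]' -
python3 -m crank '[[[0,0,0.02,0],[0,0,0.02,0],[0,0,0.02,0],[0,0,0.02,0],[0,0,0.02,0],[0,0,-0.5,0],[0,0,-1.5,0],[0,0,-3.5,0],[0,0,-5.5,0],[0,0,-7.5,0],[0,0,-8,0],[0,0,-8,0]]]' 0
```

```text
t: 18.9
eef_pos: [0.6578, 0.1277, 0.0256]
ee_rot: [-3.141, -0.001, -0.098]
force: [-0.6, -0.7, -0.5]
width: 0.0126
gripper_force: 25.0
t: 20.4
eef_pos: [0.6576, 0.1277, 0.2265]
ee_rot: [-3.14, -0.002, -0.098]
force: [-0.1, -0.5, 0.2]
width: 0.0876
gripper_force: 0.0
```

```bash
python3 -m crank '[[[-1.3,-0.7,0,-1.5],[-2.6,-1.4,0,-3.4],[-3.9,-2.1,0,-5.3],[-5.2,-2.8,0,-7.2],[-6.5,-3.5,0,-9.1],[-7.8,-4.2,0,-11],[-9,-5,0,-12.8],[-9,-5,0,-14],[-9,-5,0,-14],[-9,-5,0,-14],[-9,-5,0,-14]]]' 0
python3 -c "
from h import *
cells(['cell30_mid','cell100_mid'],save='w5');print(arm.get_state()['q'].round(2))"
```

```text
t: 21.78
eef_pos: [0.4458, 0.2734, 0.2244]
ee_rot: [-3.141, 0.001, 1.122]
force: [0.4, -0.1, 0.3]
width: 0.0873
gripper_force: 0.0
TCP [0.4458 0.2734 0.2244] [-3.141e+00  1.000e-03  1.122e+00] w 0.0873
cell30_mid 0.67 [247. 125.  29.  10.] top z 0.049 n 389 mean [0.4641 0.3161 0.0478] rect [464.6, 315.9, 32.2, 12.0, -26.6]
cell100_mid 0.8 [430. 185.  82.  35.] top z 0.058 n 392 mean [0.6452 0.1323 0.0572] rect [639.6, 131.3, 51.4, 12.8, -7.8]
[ 0.93  0.11 -0.32 -0.   -1.14  1.77]
```

View pics/w5.png

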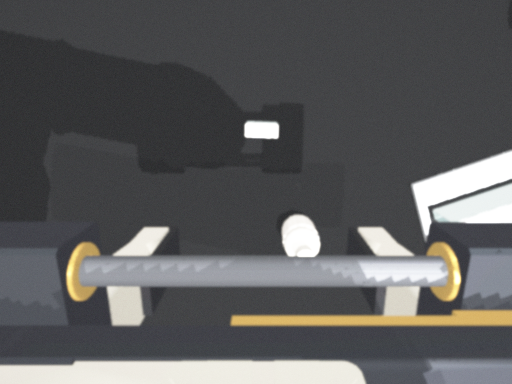

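30 mm cell at (261,130) → (0.464, 0.316), −26.6°, size as expected; bottle at (300,235) well clear.

```bash
python3 -m crank '[[[1,-0.07,1,0.18],[1.86,-0.07,2,0.18],[1.86,-0.07,4,0.18],[1.86,-0.07,6,0.18],[1.86,-0.07,7.4,0.18],[1.86,-0.07,8.1,0.18],[1.86,-0.07,8.45,0.18],[1.86,-0.07,8.45,0.18],[1.86,-0.07,8.45,0.18]]]' 0
python3 -m crank '[[[0,0,0,0],[0,0,0,0],[0,0,0,0],[0,0,0,0],[0,0,0,0],[0,0,0,0],[0,0,0,0],[0,0,0,0],[0,0,0,0],[0,0,0,0]]]' 1 15
```

```text
t: 23.05
eef_pos: [0.4646, 0.3171, 0.0145]
ee_rot: [3.141, -0.002, 1.108]
force: [0.0, -0.2, 1.0]
width: 0.0877
gripper_force: 0.0
t: 24.3
eef_pos: [0.4641, 0.3165, 0.0135]
ee_rot: [-3.142, 0.0, 1.108]
force: [-0.3, -0.4, -0.2]
width: 0.0326
gripper_force: 15.0
```

Held. The short turn would exceed joint 6's range at the target, so I turn the other way (+31.8 units) over two calls.

```bash
python3 -m crank '[[[0,0,-1,0],[0,0,-2.5,0],[0,0,-4.5,0],[-0.8,1,-4.5,2],[-1.6,2,-4.5,4],[-2.4,3,-4.5,6],[-3.2,4,-4.5,8],[-4,5.1,-4.5,10],[-4.8,6.1,-4.5,12],[-5.5,7,-4.5,14],[-5.5,7,-4.5,15.82],[-5.5,7,-4.5,15.82]]]' -
python3 -m crank '[[[0,0,0,0],[0,0,0,0]]]'
cat >> h.py <<'E'
def go(x,y,ang):
    s=arm.get_state(); R=Ro.from_euler('xyz',s["ee_rot"]).as_matrix(); d=R.T@(np.array([x,y,s["eef_pos"][2]])-s["eef_pos"])
    dy=(ang-np.degrees(s["ee_rot"][2])+180)%360-180
    print("rows xy",(d[:2]/.025).round(2),"turn",round(-dy/5,2),"z",s["eef_pos"][2],s["q"].round(2))
E
python3 -c "
from h import *
go(.6397,-.0519,-95.6)"
```

```text
t: 25.8
eef_pos: [0.5593, 0.1149, 0.1259]
ee_rot: [3.141, 0.0, -0.272]
force: [0.9, -1.0, -0.4]
width: 0.0322
gripper_force: 15.0
t: 26.05
eef_pos: [0.5593, 0.1158, 0.1261]
ee_rot: [-3.142, -0.0, -0.27]
force: [-0.5, -0.2, -0.8]
width: 0.0325
gripper_force: 15.0
rows xy [4.89 5.61] turn 16.03 z 0.126110959669844 [ 0.55  0.28 -0.36  0.   -0.94  0.75]
```

```bash
python3 -m crank '[[[0.6,0.7,0,2],[1.2,1.4,0,4],[1.8,2.1,0,6],[2.5,2.8,0,8],[3.2,3.6,0,10],[3.9,4.4,0,12],[4.6,5.2,0,14],[4.89,5.61,0,16.03],[4.89,5.61,0,16.03],[4.89,5.61,0,16.03],[4.89,5.61,0,16.03]]]' -
python3 -c "
from h import *
go(.6397,-.0519,-95.6);cells(['cell30_mid'],save='w6')"
```

```text
t: 27.42
eef_pos: [0.6393, -0.0518, 0.1262]
ee_rot: [-3.142, 0.0, -1.668]
force: [0.4, -0.5, -0.8]
width: 0.0326
gripper_force: 15.0
rows xy [ 0.   -0.02] turn 0.01 z 0.1261563759330703 [ 0.22  0.38 -0.2  -0.   -0.99 -0.32]
TCP [ 0.6393 -0.0518  0.1262] [-3.142  0.    -1.668] w 0.0326
cell30_mid 0.71 [227. 228.  72.  70.] top z 0.1612 n 680 mean [ 0.6411 -0.0455  0.1606] rect [641.1, -45.6, 32.0, 5.7, -5.9]
```

View pics/w6.png

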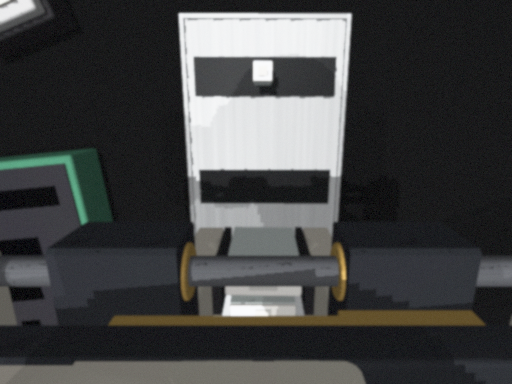

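The cell hangs aligned over the second strip (row 187 continues under it; the 10 mm cell sits at (262,72)). Lower, release, retreat.

```bash
python3 -m crank '[[[0,0,1,0],[0,0,2,0],[0,0,3,0],[0,0,3.7,0],[0,0,3.95,0],[0,0,4.07,0],[0,0,4.07,0],[0,0,4.07,0]]]' -
python3 -m crank '[[[0,0,0.02,0],[0,0,0.02,0],[0,0,0.02,0],[0,0,0.02,0],[0,0,0.02,0],[0,0,-0.5,0],[0,0,-1.5,0],[0,0,-3.5,0],[0,0,-5.5,0],[-1.5,1,-7.5,0],[-3.5,2,-8,0],[-5,2,-8,0]]]' 0
python3 -m crank '[[[-1,0,0,0],[-1,0,0,0],[-1,0,0,0]]]'
python3 -c "
from h import *
cells(['cell10_mid','cell30_mid','cell50_mid','cell100_mid'],save='w7')
C=cam('wrist')
for r in arm.trace('strip_a_top','wrist'): print(round(r['score'],2),r['extent'],rects(r['mask'],.01,C,30))"
```

```text
t: 28.52
eef_pos: [0.6399, -0.0525, 0.0251]
ee_rot: [-3.14, 0.0, -1.671]
force: [-0.4, 1.0, -0.3]
width: 0.0324
gripper_force: 15.0
t: 30.02
eef_pos: [0.6018, 0.0786, 0.2284]
ee_rot: [-3.137, 0.003, -1.67]
force: [0.9, 0.6, 0.1]
width: 0.0876
gripper_force: 0.0
t: 30.4
eef_pos: [0.6046, 0.1012, 0.224]
ee_rot: [3.141, -0.001, -1.671]
force: [0.1, 0.1, -0.3]
width: 0.0876
gripper_force: 0.0
TCP [0.6046 0.1012 0.224 ] [ 3.141e+00 -1.000e-03 -1.671e+00] w 0.0876
cell30_mid 0.92 [188.  11.  44.  25.] top z 0.0589 n 576 mean [ 0.6413 -0.0491  0.0578] rect [641.3, -49.2, 32.4, 12.9, -6.9]
cell50_mid 0.76 [182. 109.  58.  17.] top z 0.0592 n 677 mean [0.6492 0.0377 0.0579] rect [649.7, 37.8, 52.1, 11.3, -5.8]
cell100_mid 0.69 [164. 195. 102.  18.] top z 0.0589 n 1161 mean [0.658  0.1286 0.0579] rect [658.3, 128.9, 101.7, 12.9, -6.0]
0.87 [160.3, 10.7, 111.3, 29.5] [[639.6, -52.0, 111.4, 29.1, -5.9]]
```

View pics/w7.png

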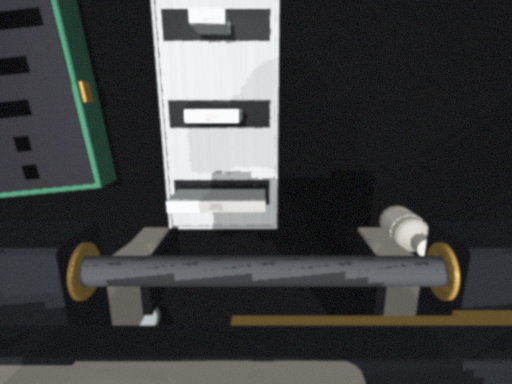

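The 30, 50 and 100 mm cells stand upright (tops at 0.059 m) on their strips at (210,20), (212,116) and (216,205). All are within 3 mm of centre, and the 10 mm cell was confirmed on its strip in the previous picture.

```bash
python3 -c "
from station import arm
print(arm.job_done())"
```

```text
the job is handed in; nothing more can be done
None
```

I set out all four cells upright on their own strips in the order 10, 30, 50, 100 mm from the spectrophotometer end, measured within about 3 mm of the strip centres, and handed the job in at about 31 s; no verdict came back.

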